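Check tube sleeves with a plug gauge

TASK

Take the plug gauge from its stand and try it in each tube sleeve in the tilted rack, left well first, then middle, then right as seen from the robot, pushing the pin straight in as far as it will go. Put the gauge back fully home in its stand, stand every sleeve that would not take the whole pin upright on the floor of the reject tray, and leave the sleeves that passed seated where they are. Do not disturb anything else on the bench.

Things in the scene. Friction and masses are not known exactly. Their poses are not given: they have to be found in the camera images.
- gauge: Steel plug gauge, 116 mm long, 160 g: a 17 mm pin, 55 mm long, with a chamfered nose; a 36 mm collar, 6 mm thick; a round handle 26 mm across, 55 mm long (61 to 116 mm above the nose). Starts upright in its stand, collar on the stand's top. Origin: centre of the nose; z runs from nose to handle.
- stand: Fixed grey block, 70 x 70 mm, 65 mm high, with one upright 24 mm hole, 60 mm deep, in the centre of its top: the gauge's home. Origin: centre of its underside. When home, the gauge's nose is 10 mm above the table.
- rack: Fixed aluminium rack, 250 mm wide along its y, 93 mm high, three wells in a row along y, 75 mm apart, each 37 mm across, 40 mm deep. Their axes lean 30 degrees from vertical towards the rack's +x side. Sleeves sit loosely, up to 2 degrees askew, mouths 108 mm above the table. Origin: on the table under the middle well's foot.
- tray: Fixed grey open reject tray, 180 (x) x 130 (y) mm outside, 35 mm high, walls and floor 4 mm thick. Origin: centre of its underside.
- sleeve_a: White plastic tube sleeve, 34 mm outside diameter, 75 mm long, 60 g, in a well of the tilted rack, 35 mm of it sticking out. Origin: centre of its lower end; z runs along the bore to the mouth. Bore 20 mm, either all through, or narrowing to 13 mm from 35 mm below the mouth, where the gauge stops. The three look alike outside; which are narrow is not told.
- sleeve_b: White plastic tube sleeve, 34 mm outside diameter, 75 mm long, 60 g, in a well of the tilted rack, 35 mm of it sticking out. Origin: centre of its lower end; z runs along the bore to the mouth. Bore 20 mm, either all through, or narrowing to 13 mm from 35 mm below the mouth, where the gauge stops. The three look alike outside; which are narrow is not told.
- sleeve_c: White plastic tube sleeve, 34 mm outside diameter, 75 mm long, 60 g, in a well of the tilted rack, 35 mm of it sticking out. Origin: centre of its lower end; z runs along the bore to the mouth. Bore 20 mm, either all through, or narrowing to 13 mm from 35 mm below the mouth, where the gauge stops. The three look alike outside; which are narrow is not told.
- sleeve_a_mouth (a point): Centre of the mouth of sleeve_a, at its top end, on the bore's axis.
- sleeve_b_mouth (a point): Centre of the mouth of sleeve_b, at its top end, on the bore's axis.
- sleeve_c_mouth (a point): Centre of the mouth of sleeve_c, at its top end, on the bore's axis.
- well_left (a point): Centre of the floor of the left well, as seen from the robot (greatest y); the seated sleeve's origin is here, give or take 2 mm.
- well_middle (a point): Centre of the floor of the middle well, as seen from the robot (between the others); the seated sleeve's origin is here, give or take 2 mm.
- well_right (a point): Centre of the floor of the right well, as seen from the robot (least y); the seated sleeve's origin is here, give or take 2 mm.
- spray_bottle: Bystander. White plastic bottle, 64 mm diameter, 180 mm tall, standing loose beside the rack. Origin: centre of its underside.
- amber_bottle: Bystander. Amber reagent bottle with a red cap, 68 mm diameter, 150 mm tall, standing loose beside the rack, on the other side. Origin: centre of its underside.
- petri_dish: Bystander. Closed clear petri dish, 90 mm diameter, 16 mm high, loose, beyond the rack. Origin: centre of its underside.
- spatula: Bystander. Steel spatula, 160 mm long, lying flat and loose beyond the rack. Origin: the middle of its length, underside.
- stopper: Bystander. Black rubber stopper, 38 mm top diameter, 28 mm high, standing loose in the tray; it shares the tray with the rejected sleeve. Origin: centre of its underside.
Things that resemble listed ones, but are neither listed nor needed, are in the scene too. Several things have the shape of the gauge; the one meant has the colours described above.

How it is judged:
On the way, in this order (a step that is already met when the one before it is completed fails the run):
1. the gauge is tried in the sleeve in the left well: pin straight in its bore, more than 43 mm deep, or, in a tight one, pressed against the step with over 1 N (((distance between sleeve_a and well_left below 0.015 m and x of gauge in the frame of sleeve_a between -0.006 and 0.006 m and y of gauge in the frame of sleeve_a between -0.006 and 0.006 m and angle between the z axis of gauge and the z axis of sleeve_a, either way round below 0.15 rad and z of gauge in the frame of sleeve_a between 0 and 0.032 m) or (distance between sleeve_b and well_left below 0.015 m and x of gauge in the frame of sleeve_b between -0.006 and 0.006 m and y of gauge in the frame of sleeve_b between -0.006 and 0.006 m and angle between the z axis of gauge and the z axis of sleeve_b, either way round below 0.15 rad and z of gauge in the frame of sleeve_b between 0 and 0.032 m) or (distance between sleeve_c and well_left below 0.015 m and x of gauge in the frame of sleeve_c between -0.006 and 0.006 m and y of gauge in the frame of sleeve_c between -0.006 and 0.006 m and angle between the z axis of gauge and the z axis of sleeve_c, either way round below 0.15 rad and z of gauge in the frame of sleeve_c between 0 and 0.046 m and contact force between gauge and sleeve_c above 1 N))), for 0.1 s.
2. the gauge is tried in the sleeve in the middle well: pin straight in its bore, more than 43 mm deep, or, in a tight one, pressed against the step with over 1 N (((distance between sleeve_a and well_middle below 0.015 m and x of gauge in the frame of sleeve_a between -0.006 and 0.006 m and y of gauge in the frame of sleeve_a between -0.006 and 0.006 m and angle between the z axis of gauge and the z axis of sleeve_a, either way round below 0.15 rad and z of gauge in the frame of sleeve_a between 0 and 0.032 m) or (distance between sleeve_b and well_middle below 0.015 m and x of gauge in the frame of sleeve_b between -0.006 and 0.006 m and y of gauge in the frame of sleeve_b between -0.006 and 0.006 m and angle between the z axis of gauge and the z axis of sleeve_b, either way round below 0.15 rad and z of gauge in the frame of sleeve_b between 0 and 0.032 m) or (distance between sleeve_c and well_middle below 0.015 m and x of gauge in the frame of sleeve_c between -0.006 and 0.006 m and y of gauge in the frame of sleeve_c between -0.006 and 0.006 m and angle between the z axis of gauge and the z axis of sleeve_c, either way round below 0.15 rad and z of gauge in the frame of sleeve_c between 0 and 0.046 m and contact force between gauge and sleeve_c above 1 N))), for 0.1 s.
3. the gauge is tried in the sleeve in the right well: pin straight in its bore, more than 43 mm deep, or, in a tight one, pressed against the step with over 1 N (((distance between sleeve_a and well_right below 0.015 m and x of gauge in the frame of sleeve_a between -0.006 and 0.006 m and y of gauge in the frame of sleeve_a between -0.006 and 0.006 m and angle between the z axis of gauge and the z axis of sleeve_a, either way round below 0.15 rad and z of gauge in the frame of sleeve_a between 0 and 0.032 m) or (distance between sleeve_b and well_right below 0.015 m and x of gauge in the frame of sleeve_b between -0.006 and 0.006 m and y of gauge in the frame of sleeve_b between -0.006 and 0.006 m and angle between the z axis of gauge and the z axis of sleeve_b, either way round below 0.15 rad and z of gauge in the frame of sleeve_b between 0 and 0.032 m) or (distance between sleeve_c and well_right below 0.015 m and x of gauge in the frame of sleeve_c between -0.006 and 0.006 m and y of gauge in the frame of sleeve_c between -0.006 and 0.006 m and angle between the z axis of gauge and the z axis of sleeve_c, either way round below 0.15 rad and z of gauge in the frame of sleeve_c between 0 and 0.046 m and contact force between gauge and sleeve_c above 1 N))), for 0.1 s.
At the end, for the whole second after the job is handed in: The narrowed sleeve stands upright (0.12 rad) on the tray floor, within 75 mm (x), 50 mm (y) of the tray centre, at rest; the sound sleeves are within 12 mm of their starts; the gauge is home: within 7 mm of the stand centre, nose under 16 mm high, upright (0.1 rad), at rest (distance of each of sleeve_a, sleeve_a_mouth, sleeve_b, sleeve_b_mouth from where it was at the start of the episode below 0.012 m and x of sleeve_c in the frame of tray between -0.075 and 0.075 m and y of sleeve_c in the frame of tray between -0.05 and 0.05 m and z of sleeve_c in the frame of tray below 0.012 m and angle between sleeve_c's own z axis and vertical below 0.12 rad and linear speed of each of sleeve_c, gauge below 0.02 m/s and horizontal distance between gauge and stand below 0.007 m and height (world z) of gauge below 0.016 m and angle between gauge's own z axis and vertical below 0.1 rad); the robot touches nothing.
It fails at once if a bystander (bottle, dish, spatula or stopper) is knocked over or pushed more than 25 mm (distance of any of spray_bottle, amber_bottle, petri_dish, spatula, stopper from where it was at the start of the episode above 0.025 m).
It also fails if it takes over 72 s, if anything falls off the work surface, if the arm or the gripper's body presses on something with over 40 N, if the wrist force passes 120 N, or if a joint passes its speed limit or range.

ROBOT

A 6-joint arm with a two-finger parallel gripper is mounted at the origin on the work surface. World frame = base frame: x ahead of the robot, y to its left, z up, the work surface at z = 0. Lengths are in m, angles in rad, forces in N, time in s.
With the tool pointing down it reaches from about 0.425 to 0.95 m from the base axis. Payload 3.5 kg.
Tool frame: the origin (TCP) lies midway between the tips of the shut fingers; the grasp point (between the pads) lies 19 mm behind it; z points along the fingers, y is the line along which they close (so a half turn about z gives the same grasp; the last joint's range is limited). The gripper opens to 85 mm and grips with 20 to 120 N. Pads are 22 mm wide; open, the fingers measure 114 mm over their backs; the gripper's body (76 mm by 85 mm) begins 54 mm behind the grasp point. The pads swing forward as they close: fully open they stand 13 mm farther back than shut.
Start: joints at [1.181, 0.286, 1.577, -0, 1.279, -0.15], TCP at [0.16, 0.656, 0.231] pointing down, gripper open.
Joint ranges: [-2.77, 2.77], [-0.9, 2.22], [0.21, 2.48], [-1.53, 4.67], [0.24, 2.81], [-2.84, 2.84]. Speed limits (rad/s): [2.79, 2.79, 3.14, 3.14, 3.14, 3.14].

INTERFACE

Orientations are given as a unit quaternion [x, y, z, w].
In Python, from plant import ctrl, cams, order gives the robot as it stands.
- The arm moves only by the tool move_arm, never from a script. Its argument "plan" is one flat list of numbers, 7 for each row, row after row: the shift along the world's x, y, z in mm, then the turn, a rotation vector about the world's x, y, z in degrees, then the finger opening in mm, from 0 to 85.4. A call has 1 to 12 rows; each row shifts and turns the commanded pose from where the row before left it; what a row does not reach is not made up. A row lasts 1/10 s, in which the tool goes at most 50 mm and 8.59 degrees, less where a joint would pass 70% of its speed; a pose out of reach is approached as far as the arm can. A call is refused whole if a number of a shift passes 50 or a number of a turn 8.59, either way. A call with a gripper value outside its range is refused whole. The fingers move at their own pace and stop on an object; "newtons" is the grip in N (left out, the last holds). Time passes only in rows, so rows that do not move let the fingers close. It gives the time, the measured TCP pose, the force, the opening and the grip force at its end, in the units of the state.
- ctrl.get_state(): the state, without advancing time (a new reading comes with each control period).
- cams.read_camera(name): name is "scene" or "top"; returns a dict with "color" (384x512x3 uint8, red, green, blue), "fov_y" (degrees; the focal length in pixels is half the picture's height over the tangent of half this angle, whatever the lens; pixels are square), "cx", "cy" (the principal point, pixels), "origin" and "orientation" of the camera in the world. Camera axes: x right, y up, looking along -z (the intrinsics and any distortion apply to the point x, -y, -z); pixel columns grow to the right and rows downward; lengths in m; the calibration is good to about 2 mm. A picture is of the moment at which its call begins. There is no depth.
- order.sign_off(): hands the job in; it is judged then, once.
The state is a dict: "time": time; "qpos": joint angles; "dq": joint speeds; "joint_efforts": joint torques, N m; "eef_pos": TCP position; "tcp_rot": TCP orientation; "contact_force": force on the tool from outside, world axes, zero at the start; "wrist_torque": the same for the moment, N m; "opening": opening from 0.0 (shut) to 1.0 (fully open); "finger_force": force on a finger pad.
Only numpy, scipy, OpenCV 4.12 (cv2) and the standard library are available. Lean on these libraries where they do the work, as an engineer would, in place of code of your own. Each camera call takes 0.05 s, during which the arm holds its last target. There are 200 camera calls.

## Working session

There is one attempt and no reset: what is moved stays moved. The work goes in short steps, Python scripts to look and compute and a tool call to move; the robot and the scene stay as the last step left them, time stands still between calls to the robot, and variables do not carry over. Pictures are saved under pics/ and viewed, at most 10 in all, crops included, and the job is handed in when it is done.

Besides the shell and the picture viewer there is one more tool, called as name(argument=value, ...) on one line, values as JSON. move_arm: Moves the arm, as the interface text tells. Its arguments: {"type":"object","properties":{"plan":{"type":"array","items":{"type":"number"}},"newtons":{"type":"number"}},"required":["plan"]}

```bash
mkdir -p pics; ls; cat > h.py <<'E'
import numpy as np, cv2
from scipy.spatial.transform import Rotation as R
from plant import ctrl, cams, order
def shot(n,f=None):
    c=cams.read_camera(n)
    if f: cv2.imwrite('pics/'+f,c['color'][:,:,::-1])
    return c
E
python3 - <<'E'
from h import *
for n in('scene','top'):
    c=shot(n,n+'0.png'); print(n,{k:v for k,v in c.items() if k!='color'})
    np.save(n+'0.npy',c,allow_pickle=True)
s=ctrl.get_state();print(s)
E
```

```text
pics
scene {'fov_y': 49.015446515454364, 'cx': 254.01097487248094, 'cy': 193.57250132639498, 'origin': array([0.91824654, 0.52731599, 0.88442359]), 'orientation': array([0.09477031, 0.31830975, 0.90650383, 0.26066895])}
top {'fov_y': 55.62854244067004, 'cx': 250.63237369116985, 'cy': 192.1749019224195, 'origin': array([0.43565304, 0.02325929, 0.94478146]), 'orientation': array([ 0.05607432, -0.06968259, -0.70065383,  0.70787303])}
{'time': 0.1, 'qpos': array([ 1.18096907e+00,  2.87105381e-01,  1.57804253e+00,  1.06184421e-05,
        1.27859700e+00, -1.49989163e-01]), 'dq': array([ 9.34882099e-04, -7.45792619e-05, -3.26198395e-03,  6.14932561e-04,
       -1.07965742e-03, -1.59444514e-03]), 'joint_efforts': array([ 1.51411245e-03, -4.07298374e+01, -2.93697596e+01, -1.05616175e-04,
        3.44861248e-03, -1.95816381e-05]), 'eef_pos': array([0.1600752 , 0.65512969, 0.23006017]), 'tcp_rot': array([ 1.19633293e-01,  9.92817565e-01, -1.03580848e-03, -2.91839522e-04]), 'contact_force': array([ 0.19513686, -0.33254403,  0.00173638]), 'wrist_torque': array([ 0.01847414,  0.03260552, -0.02578947]), 'finger_force': 0.0, 'opening': 0.9985399669765854}
```

View pics/scene0.png

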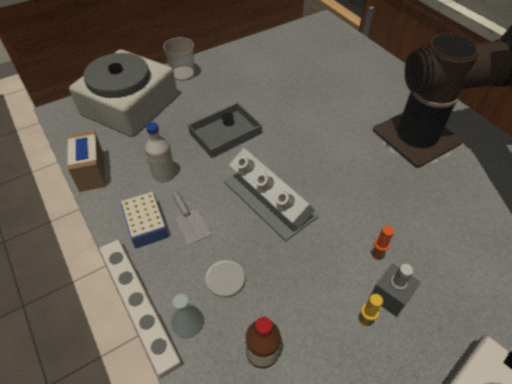

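View pics/top0.png

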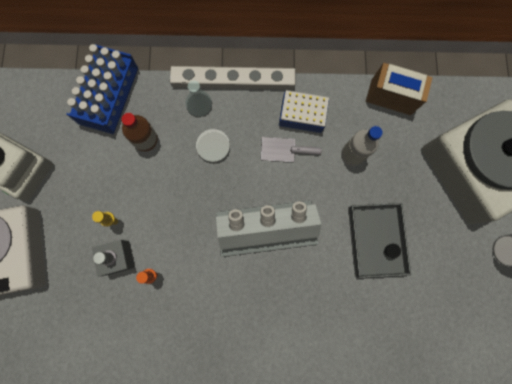

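The scene view shows the steel gauge in its grey stand at about (400,283), the rack at about (270,190) and the tray at about (225,130). In the top view the gauge and stand are at about (105,258), the sleeves' mouths at about (236,215), (267,213) and (299,209), and the tray at about (380,240).

```bash
python3 - <<'E'
from h import *
def crop(n,x,y,w,h,W,H):
    c=np.load(n+'0.npy',allow_pickle=True).item()['color'][:,:,::-1]
    return cv2.resize(c[y:y+h,x:x+w],(W,H),interpolation=cv2.INTER_CUBIC)
a=np.hstack([crop('top',210,190,100,75,400,300),crop('top',70,220,100,75,400,300)])
b=np.hstack([crop('scene',220,145,100,75,400,300),crop('scene',350,250,100,75,400,300)])
cv2.imwrite('pics/c1.png',np.vstack([a,b]))
E
```

```text
(no output)
```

View pics/c1.png

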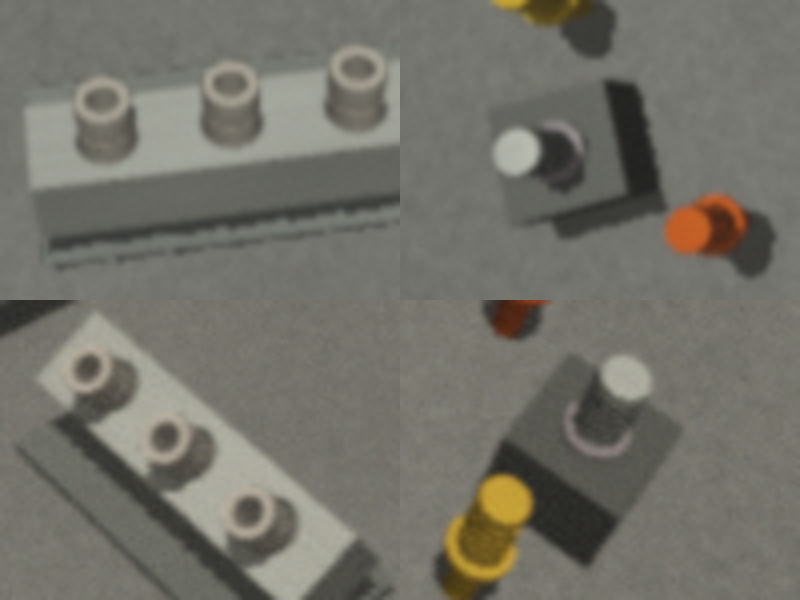

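The crops show three white sleeve rims with dark bores, and the gauge's light handle top above the grey stand. The mouths are at top (235,214.6), (267,210.6), (299,206.4) and scene (282,198), (261.4,179), (242,162). The gauge top is at top (99,257.6) and scene (406.4,269).

```bash
cat >> h.py <<'E'
def avg(n,k=4):
    cs=[cams.read_camera(n) for _ in range(k)]; c=cs[0]; c['color']=np.mean([x['color'] for x in cs],0); return c
def ray(c,p):
    f=192/np.tan(np.radians(c['fov_y']/2)); d=np.array([(p[0]-c['cx'])/f,-(p[1]-c['cy'])/f,-1])
    d=R.from_quat(c['orientation']).apply(d); return c['origin'],d/np.linalg.norm(d)
def proj(c,P):
    f=192/np.tan(np.radians(c['fov_y']/2)); q=R.from_quat(c['orientation']).inv().apply(np.asarray(P)-c['origin'])
    return np.stack([c['cx']-f*q[...,0]/q[...,2],c['cy']+f*q[...,1]/q[...,2]],-1)
def tri(a,p,b,q):
    o1,d1=ray(a,p);o2,d2=ray(b,q)
    t=np.linalg.lstsq(np.c_[d1,-d2],o2-o1,rcond=None)[0]
    A=o1+t[0]*d1;B=o2+t[1]*d2
    return (A+B)/2,np.linalg.norm(A-B)*1000
def plane(c,p,z):
    o,d=ray(c,p); return o+d*(z-o[2])/d[2]
def load(n): return np.load(n+'.npy',allow_pickle=True).item()
E
python3 - <<'E'
from h import *
np.set_printoptions(precision=4,suppress=True)
t=avg('top',5);s=avg('scene',5)
np.save('topA.npy',t,allow_pickle=True);np.save('sceneA.npy',s,allow_pickle=True)
T=[(235.1,214.6),(267.1,210.6),(298.9,206.4),(98.9,257.6)]
S=[(281.9,198.1),(261.4,179.1),(242.1,162.1),(406.4,269.1)]
for p,q in zip(T,S): print(*tri(t,p,s,q))
print('base px',proj(s,[[0,0,0]]))
# rims: bright pixels local; dark bore
for nm,c,P in(('top',t,T),('scene',s,S)):
    im=c['color']
    for p in P:
        x,y=int(p[0]),int(p[1]); w=im[y-12:y+13,x-12:x+13]
        g=w.mean(2); rb=w[...,0]-w[...,2]
        print(nm,p); print(np.round(rb[4:21:1,4:21]).astype(int) if nm=='top' and p==P[0] else '')
E
```

```text
[0.5327 0.0443 0.1042] 3.062419534657577
[ 0.5425 -0.0298  0.1059] 3.2586301035172527
[ 0.553  -0.1039  0.1054] 3.8758067048969065
[0.4323 0.3418 0.1243] 2.4409742308512503
base px [[415.7686 136.4634]]
top (235.1, 214.6)
[[ 5  6  6  5  6  6  5  5  5  6  6  5  6  5  5  5  5]
 [ 6  6  5  6  5  5  6  6  5  6  5  5  6  5  5  4  4]
 [ 5  5  5  5  5  6  6  8  8  8  7  6  6  5  5  4  4]
 [ 5  6  4  6  7  9 11 13 14 13 13 11  7  5  4  3  3]
 [ 4  5  6  9 11 14 16 18 18 18 18 16 13 10  5  4  3]
 [ 3  4  8 14 16 18 18 18 17 17 17 18 17 15 10  5  4]
 [ 3  6 13 17 18 17 16 14 14 14 15 17 18 18 14  8  4]
 [ 3  9 16 18 16 13 13 13 13 13 13 14 16 18 16 10  6]
 [ 6 11 17 18 14 11 11 12 13 12 13 13 15 17 18 12  9]
 [ 7 12 17 18 14 11 12 12 13 13 13 13 16 18 17 13  8]
 [ 8 12 17 18 16 13 12 12 13 13 13 15 17 18 17 11  8]
 [ 8 10 16 18 18 16 15 14 14 15 15 17 19 18 15 10  6]
 [ 8  9 14 17 18 18 18 17 17 17 18 18 18 17 13  9  6]
 [ 8  9 11 15 17 17 18 18 19 18 18 16 16 14 11  8  6]
 [ 8  8  9 11 14 16 17 16 17 17 16 14 13 12 11  8  6]
 [ 7  8  8 11 12 13 14 14 15 14 14 12 12 11 10  9  7]
 [ 8  8  9 11 11 12 13 13 13 13 13 12 11 11 10  9  7]]
top (267.1, 210.6)

top (298.9, 206.4)

top (98.9, 257.6)

scene (281.9, 198.1)

scene (261.4, 179.1)

scene (242.1, 162.1)

scene (406.4, 269.1)
```

```bash
cat >> h.py <<'E'
def bore(c,p,r0=1.5,r1=7.5,sgn=1):
    """centre of a circle edge near p: strongest radial gradient, ellipse fit"""
    g=np.asarray(c['color']).mean(2).astype(np.float32); p=np.array(p,float)
    for _ in range(3):
        th=np.radians(np.arange(0,360,10)); r=np.arange(r0,r1,.1)
        X=p[0]+np.outer(np.cos(th),r);Y=p[1]+np.outer(np.sin(th),r)
        v=cv2.remap(g,X.astype(np.float32),Y.astype(np.float32),cv2.INTER_CUBIC)
        v=cv2.GaussianBlur(v,(9,1),0); k=np.argmax(sgn*np.gradient(v,axis=1),1)
        i=np.arange(len(th)); e=cv2.fitEllipse(np.c_[X[i,k],Y[i,k]].astype(np.float32)); p=np.array(e[0])
    return p,e
E
python3 - <<'E'
from h import *
np.set_printoptions(precision=4,suppress=True)
t=load('topA');s=load('sceneA')
T=[(235.1,214.6),(267.1,210.6),(298.9,206.4),(98.9,257.6)]
S=[(281.9,198.1),(261.4,179.1),(242.1,162.1),(406.4,269.1)]
for i,(p,q) in enumerate(zip(T,S)):
    sg=1 if i<3 else -1; h=.108 if i<3 else .126
    a,e=bore(t,p,sgn=sg,r1=6 if i<3 else 9);b,f=bore(s,q,sgn=sg,r1=6 if i<3 else 9)
    print(a,e[1],b,f[1],'tri',*tri(t,a,s,b),'pl',plane(t,a,h)[:2],plane(s,b,h)[:2])
for p in[(352,207),(402,205),(408,275),(356,278),(379.5,241)]: print('tray',plane(t,p,.035))
print('tray scene',[plane(s,p,.035) for p in[(190,128),(236,107),(262,131),(211,154)]])
print('stop',plane(t,(392,251),.028),'amber',plane(t,(130,120),.15),'spray',plane(t,(375,132),.18), plane(s,(152,130),.18),'red',plane(t,(143,279),.116),'yel',plane(t,(99,216),.116))
E
```

```text
[234.9381 214.6296] (6.143085479736328, 8.474920272827148) [281.5505 197.5298] (7.134856700897217, 7.899397373199463) tri [0.5329 0.0441 0.1061] 1.6788413406154907 pl [0.5333 0.0435] [0.5332 0.0459]
[267.0509 210.5584] (6.075135707855225, 8.539746284484863) [260.7695 178.7225] (6.635970115661621, 7.637835502624512) tri [ 0.5431 -0.0302  0.107 ] 1.538105804374409 pl [ 0.5435 -0.0307] [ 0.5431 -0.0289]
[299.0191 206.4418] (5.846001148223877, 8.758813858032227) [241.3853 161.692 ] (6.1355414390563965, 7.5445075035095215) tri [ 0.5535 -0.1048  0.106 ] 1.9766609246335594 pl [ 0.554  -0.1051] [ 0.5539 -0.1023]
[ 98.6302 257.5156] (10.908356666564941, 12.027226448059082) [406.1092 268.9828] (10.751066207885742, 13.007938385009766) tri [0.4327 0.3418 0.1251] 1.5920338940516943 pl [0.4333 0.3408] [0.4326 0.3425]
tray [ 0.5644 -0.2511  0.035 ]
tray [ 0.571  -0.3793  0.035 ]
tray [ 0.3971 -0.3828  0.035 ]
tray [ 0.3889 -0.2537  0.035 ]
tray [ 0.4795 -0.3167  0.035 ]
tray scene [array([ 0.5782, -0.3581,  0.035 ]), array([ 0.4141, -0.3686,  0.035 ]), array([ 0.4044, -0.235 ,  0.035 ]), array([ 0.5765, -0.2316,  0.035 ])]
stop [ 0.4552 -0.3495  0.028 ] amber [0.7431 0.2857 0.15  ] spray [ 0.7123 -0.2655  0.18  ] [ 0.718  -0.2493  0.18  ] red [0.3874 0.2437 0.116 ] yel [0.5259 0.3514 0.116 ]
```

move_arm(plan=[27,-31,0,0,0,2.2,85,27,-31,0,0,0,2.2,85,27,-31,0,0,0,2.2,85,27,-31,0,0,0,2.2,85,27,-31,0,0,0,2.2,85,27,-31,0,0,0,2.2,85,27,-31,0,0,0,2.2,85,27,-31,-10,0,0,2.2,85,27,-31,-10,0,0,2.2,85,30,-35,-11,0,0,2.2,75,0,0,0,0,0,0,70,0,0,0,0,0,0,70], newtons=60)

```text
time: 1.8
eef_pos: [0.4338, 0.3409, 0.2002]
tcp_rot: [-0.071, 0.998, 0.0, -0.0]
contact_force: [-0.6, 0.7, 0.3]
opening: 0.819
finger_force: 0.0
```

move_arm(plan=[0,1,-28,0,0,0,70,0,0,-28,0,0,0,70,0,0,-28,0,0,0,70,-1,0,-28,0,0,0,70,0,0,0,0,0,0,70,0,0,0,0,0,0,20,0,0,0,0,0,0,10,0,0,0,0,0,0,10,0,0,0,0,0,0,10,0,0,0,0,0,0,10], newtons=60)

```text
time: 2.8
eef_pos: [0.4335, 0.3435, 0.0906]
tcp_rot: [-0.072, 0.997, 0.001, 0.002]
contact_force: [-1.6, -0.2, 5.8]
opening: 0.288
finger_force: 58.7
```

move_arm(plan=[0,0,40,0,0,0,10,0,0,40,0,0,0,10,0,0,40,0,0,0,10,19,-36,0,-0.51,3.72,0,10,19,-36,0,-0.51,3.72,0,10,19,-36,0,-0.51,3.72,0,10,19,-36,0,-0.51,3.72,0,10,19,-36,0,-0.51,3.72,0,10,19,-36,0,-0.51,3.72,0,10,19,-36,0,-0.51,3.72,0,10,20,-38,0,-0.51,3.72,0,10,0,0,0,0,0,0,10])

```text
time: 4.0
eef_pos: [0.5874, 0.0478, 0.2057]
tcp_rot: [-0.067, 0.963, -0.017, -0.26]
contact_force: [-0.2, 0.2, -1.6]
opening: 0.289
finger_force: 60.3
```

```bash
cat >> h.py <<'E'
np.set_printoptions(precision=4,suppress=True)
def pose():
    s=ctrl.get_state(); r=R.from_quat(s['tcp_rot']).as_matrix()
    print('t',s['time'],'pos',s['eef_pos'],'z',r[:,2],'y',r[:,1],'F',s['contact_force'],'op',s['opening']*85.4,'ff',s['finger_force']); return s,r
E
python3 - <<'E'
from h import *
s,r=pose()
t=avg('top',2);c=avg('scene',2)
np.save('topB.npy',t,allow_pickle=True);np.save('sceneB.npy',c,allow_pickle=True)
nose=s['eef_pos']+.0806*r[:,2];print('nose',nose,proj(t,nose),proj(c,nose))
a=t['color'][170:245,190:290,::-1];b=c['color'][150:225,240:340,::-1]
cv2.imwrite('pics/b.png',np.hstack([cv2.resize(x,(400,300),interpolation=2) for x in(a,b)]))
E
```

```text
t 4.0 pos [0.5874 0.0478 0.2057] z [-0.4978 -0.0669 -0.8647] y [-0.1371  0.9906  0.0023] F [-0.1636  0.2478 -1.5651] op 24.663949176360145 ff 60.2896785736084
nose [0.5472 0.0424 0.136 ] [235.2532 206.9725] [276.3361 191.4674][ WARN:0@1.377] global loadsave.cpp:1063 imwrite_ Unsupported depth image for selected encoder is fallbacked to CV_8U.
```

View pics/b.png

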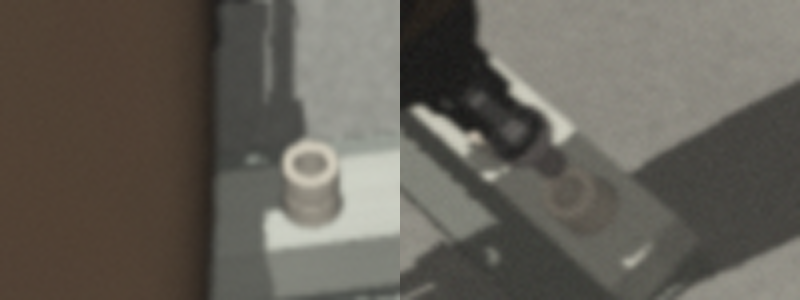

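The scene view shows the pin's nose at about (277,191), aligned towards the left bore at (281.5,197.5). The arm hides the left sleeve in the top view. I will shift about 4 mm in +y and enter.

move_arm(plan=[1.5,4.4,-1.2,0,0,0,10,-5,-0.7,-8.7,0,0,0,10,-5,-0.7,-8.7,0,0,0,10,-2.5,-0.3,-4.3,0,0,0,10,-2.5,-0.3,-4.3,0,0,0,10,-2.5,-0.3,-4.3,0,0,0,10,-2.5,-0.3,-4.3,0,0,0,10,0,0,0,0,0,0,10])

```text
time: 5.0
eef_pos: [0.5691, 0.0547, 0.1781]
tcp_rot: [-0.069, 0.964, -0.017, -0.256]
contact_force: [2.7, 2.2, 13.4]
opening: 0.283
finger_force: 62.0
```

```bash
cat >> h.py <<'E'
def rel(M,off=.0806):
    s,r=pose(); u=-r[:,2]; d=s['eef_pos']-off*u-np.array(M); a=d@u
    print('standoff mm',a*1e3,'lateral mm',(d-a*u)*1e3,'F along u',s['contact_force']@u)
L=(.5333,.0447,.108);M=(.5433,-.0300,.108);RR=(.5540,-.1040,.108)
E
python3 -c "
from h import *
rel(L)"
```

```text
t 5.0 pos [0.5691 0.0547 0.1781] z [-0.4909 -0.0673 -0.8686] y [-0.142   0.9899  0.0036] F [ 2.7162  2.1851 13.3835] op 24.182737767512027 ff 61.994948387145996
standoff mm -1.4240257175264934 lateral mm [-3.0658  4.6959  1.3687] F along u 13.105656280003462
```

move_arm(plan=[5,0.7,8.7,0,0,0,10,3,-4.5,-1,0,0,0,10,0,0,0,0,0,0,10,0,0,0,0,0,0,10,0,0,0,0,0,0,10])

```text
time: 5.5
eef_pos: [0.5742, 0.0506, 0.1792]
tcp_rot: [-0.069, 0.963, -0.016, -0.26]
contact_force: [-0.0, -0.6, -1.1]
opening: 0.291
finger_force: 60.2
```

```bash
python3 - <<'E'
from h import *
rel(L)
c=shot('scene');s=ctrl.get_state();r=R.from_quat(s['tcp_rot']).as_matrix()
print('noseproj',proj(c,s['eef_pos']+.0806*r[:,2]),'handle top',proj(c,s['eef_pos']-.0354*r[:,2]),'collar',proj(c,s['eef_pos']+.0226*r[:,2]))
b=c['color'][150:225,240:340,::-1]
cv2.imwrite('pics/d.png',cv2.resize(b,(800,600),interpolation=2))
E
```

```text
t 5.5 pos [0.5742 0.0506 0.1792] z [-0.4977 -0.0678 -0.8647] y [-0.1423  0.9898  0.0044] F [-0.0247 -0.6444 -1.074 ] op 24.83956005002628 ff 60.2152955532074
standoff mm 1.6707253346978377 lateral mm [-0.072   0.298   0.0181] F along u -0.9846275396995385
noseproj [281.0631 197.0455] handle top [263.2441 181.351 ] collar [272.6377 189.6246]
```

View pics/d.png

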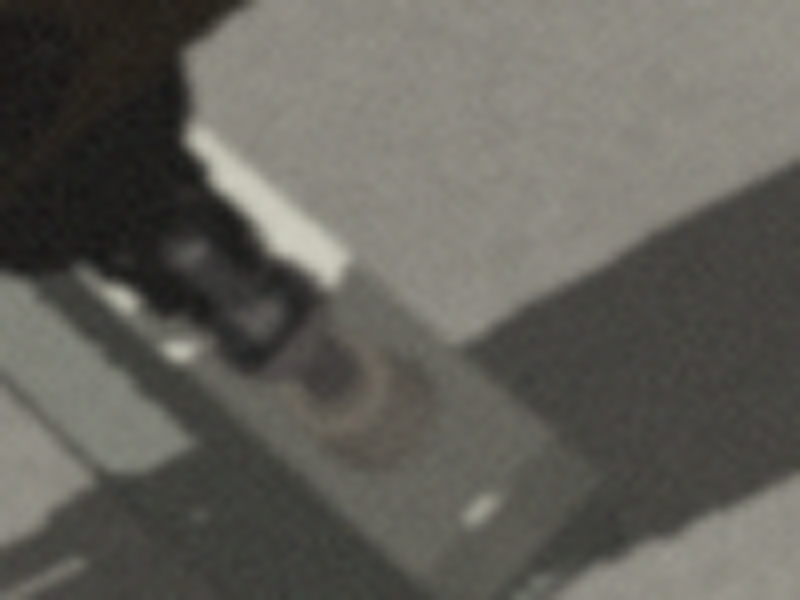

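The scene crop shows the pin's nose over the left bore, at about (281,198), with the rim symmetric around it. I'll enter gently.

move_arm(plan=[-2.5,-0.3,-4.3,0,0,0,10,-2.5,-0.3,-4.3,0,0,0,10,-2.5,-0.3,-4.3,0,0,0,10,0,0,0,0,0,0,10,0,0,0,0,0,0,10])

```text
time: 6.05
eef_pos: [0.5671, 0.0498, 0.1671]
tcp_rot: [-0.07, 0.963, -0.017, -0.259]
contact_force: [-0.9, -0.1, -1.3]
opening: 0.287
finger_force: 60.2
```

```bash
python3 -c "
from h import *
rel(L)"
```

```text
t 6.05 pos [0.5671 0.0498 0.1671] z [-0.4963 -0.068  -0.8655] y [-0.1426  0.9898  0.0041] F [-0.9248 -0.098  -1.3317] op 24.50964315992347 ff 60.22111415863037
standoff mm -12.33561984914698 lateral mm [-0.1147  0.4682  0.029 ] F along u -1.6182662251789406
```

move_arm(plan=[-2.5,-0.3,-4.3,0,0,0,10,-2.5,-0.3,-4.3,0,0,0,10,-2.5,-0.3,-4.3,0,0,0,10,-2.5,-0.3,-4.3,0,0,0,10,-2.5,-0.3,-4.3,0,0,0,10,-1,-0.2,-1.7,0,0,0,10,0,0,0,0,0,0,10,0,0,0,0,0,0,10])

```text
time: 6.85
eef_pos: [0.5539, 0.048, 0.1442]
tcp_rot: [-0.07, 0.963, -0.017, -0.258]
contact_force: [-0.3, 0.7, -0.2]
opening: 0.289
finger_force: 60.2
```

```bash
python3 -c "
from h import *
rel(L)"
```

```text
t 6.85 pos [0.5539 0.048  0.1442] z [-0.4957 -0.068  -0.8658] y [-0.1425  0.9898  0.0039] F [-0.3432  0.661  -0.192 ] op 24.665359749336158 ff 60.215052366256714
standoff mm -38.78244825670857 lateral mm [-0.1216  0.4929  0.0309] F along u -0.2914650928305491
```

move_arm(plan=[-2.5,-0.3,-4.3,0,0,0,10,-2.5,-0.3,-4.3,0,0,0,10,-2.5,-0.3,-4.3,0,0,0,10,-1,-0.1,-1.7,0,0,0,10,0,0,0,0,0,0,10,0,0,0,0,0,0,10])

```text
time: 7.45
eef_pos: [0.5455, 0.047, 0.1298]
tcp_rot: [-0.07, 0.963, -0.017, -0.258]
contact_force: [0.0, -0.0, 0.3]
opening: 0.29
finger_force: 60.5
```

```bash
python3 -c "
from h import *
rel(L)"
```

```text
t 7.45 pos [0.5455 0.047  0.1298] z [-0.4954 -0.068  -0.866 ] y [-0.1426  0.9898  0.0038] F [ 0.0032 -0.0387  0.3302] op 24.723862365967793 ff 60.5211067199707
standoff mm -55.48334726824582 lateral mm [-0.2377  0.6232  0.087 ] F along u 0.28490565608573637
```

The left sleeve took the whole pin (55 mm). Next is the middle.

move_arm(plan=[8.7,1.2,15.2,0,0,0,10,8.7,1.2,15.2,0,0,0,10,8.7,1.2,15.2,0,0,0,10,8.7,1.2,15.2,0,0,0,10,0,0,0,0,0,0,10,3.4,-25,0,0,0,0,10,3.4,-25,0,0,0,0,10,3.4,-25,0,0,0,0,10,0,0,0,0,0,0,10,0,0,0,0,0,0,10,0,0,0,0,0,0,10])

```text
time: 8.55
eef_pos: [0.5897, -0.0224, 0.1895]
tcp_rot: [-0.07, 0.963, -0.016, -0.259]
contact_force: [-0.8, 0.6, -1.7]
opening: 0.288
finger_force: 60.1
```

```bash
python3 -c "
from h import *
rel(M)"
```

```text
t 8.55 pos [ 0.5897 -0.0224  0.1895] z [-0.4971 -0.0676 -0.8651] y [-0.143   0.9897  0.0048] F [-0.8042  0.5557 -1.6861] op 24.568246484842607 ff 60.139596462249756
standoff mm 13.494819474240064 lateral mm [-0.3691  1.2293  0.116 ] F along u -1.8207951829356062
```

move_arm(plan=[0.3,-1,0,0,0,0,10,-2.5,-0.3,-4.3,0,0,0,10,-2.5,-0.3,-4.3,0,0,0,10,-2.5,-0.3,-4.3,0,0,0,10,-2.5,-0.3,-4.3,0,0,0,10,-2.5,-0.3,-4.3,0,0,0,10,0,0,0,0,0,0,10,0,0,0,0,0,0,10])

```text
time: 9.35
eef_pos: [0.5779, -0.0256, 0.1687]
tcp_rot: [-0.07, 0.963, -0.017, -0.259]
contact_force: [-0.2, -0.3, -2.0]
opening: 0.286
finger_force: 60.1
```

```bash
python3 -c "
from h import *
rel(M)"
```

```text
t 9.35 pos [ 0.5779 -0.0256  0.1687] z [-0.4962 -0.0678 -0.8655] y [-0.1425  0.9898  0.0041] F [-0.2186 -0.3489 -1.9914] op 24.38554906319741 ff 60.13809263706207
standoff mm -10.590102108544619 lateral mm [-0.0922 -0.3796  0.0826] F along u -1.8557584611599232
```

move_arm(plan=[-2.5,-0.3,-4.3,0,0,0,10,-2.5,-0.3,-4.3,0,0,0,10,-2.5,-0.3,-4.3,0,0,0,10,-2.5,-0.3,-4.3,0,0,0,10,-2.5,-0.3,-4.3,0,0,0,10,-1.5,-0.2,-2.6,0,0,0,10,0,0,0,0,0,0,10,0,0,0,0,0,0,10])

```text
time: 10.15
eef_pos: [0.5653, -0.027, 0.1464]
tcp_rot: [-0.07, 0.964, -0.017, -0.257]
contact_force: [3.4, 2.2, 6.3]
opening: 0.288
finger_force: 61.1
```

```bash
python3 -c "
from h import *
rel(M)"
```

```text
t 10.15 pos [ 0.5653 -0.027   0.1464] z [-0.4932 -0.0676 -0.8673] y [-0.1425  0.9898  0.0039] F [3.3856 2.1521 6.3048] op 24.617404931493674 ff 61.143314838409424
standoff mm -36.25110761690757 lateral mm [ 0.0797 -0.0229 -0.0435] F along u 7.283266712963141
```

move_arm(plan=[-1.5,-0.2,-2.6,0,0,0,10,0,0,0,0,0,0,10,0,0,0,0,0,0,10])

```text
time: 10.45
eef_pos: [0.5652, -0.0271, 0.1462]
tcp_rot: [-0.069, 0.964, -0.017, -0.255]
contact_force: [5.7, 4.0, 12.5]
opening: 0.291
finger_force: 61.8
```

```bash
python3 -c "
from h import *
rel(M)"
```

```text
t 10.45 pos [ 0.5652 -0.0271  0.1462] z [-0.4902 -0.0675 -0.869 ] y [-0.1422  0.9898  0.0033] F [ 5.6673  4.0085 12.5068] op 24.871329187296187 ff 61.77037239074707
standoff mm -36.475083691176785 lateral mm [ 0.3148 -0.0957 -0.1701] F along u 13.916966338295856
```

The middle sleeve stops the pin at 36 mm with 14 N, so it is the narrow one. Next is the right.

move_arm(plan=[7,1,12.2,0,0,0,10,7,1,12.2,0,0,0,10,7,1,12.2,0,0,0,10,7,1,12.2,0,0,0,10,0,0,0,0,0,0,10,3.6,-24.8,0,0,0,0,10,3.6,-24.8,0,0,0,0,10,3.5,-24.6,0,0,0,0,10,0,0,0,0,0,0,10,0,0,0,0,0,0,10,0,0,0,0,0,0,10,0,0,0,0,0,0,10])

```text
time: 11.65
eef_pos: [0.6011, -0.0968, 0.1908]
tcp_rot: [-0.07, 0.963, -0.017, -0.259]
contact_force: [-0.1, 0.2, -1.6]
opening: 0.284
finger_force: 60.1
```

```bash
python3 -c "
from h import *
rel(RR)"
```

```text
t 11.65 pos [ 0.6011 -0.0968  0.1908] z [-0.4963 -0.0683 -0.8655] y [-0.1437  0.9896  0.0043] F [-0.1198  0.2071 -1.5606] op 24.233411047531348 ff 60.105990171432495
standoff mm 14.89929552520946 lateral mm [-0.2778  0.6725  0.1062] F along u -1.3959465434156901
```

move_arm(plan=[0.3,-0.7,0,0,0,0,10,-2.5,-0.3,-4.3,0,0,0,10,-2.5,-0.3,-4.3,0,0,0,10,-2.5,-0.3,-4.3,0,0,0,10,-2.5,-0.3,-4.3,0,0,0,10,-2.5,-0.3,-4.3,0,0,0,10,0,0,0,0,0,0,10,0,0,0,0,0,0,10])

```text
time: 12.45
eef_pos: [0.589, -0.0999, 0.1692]
tcp_rot: [-0.07, 0.963, -0.016, -0.259]
contact_force: [-0.5, 0.7, -1.5]
opening: 0.287
finger_force: 60.1
```

```bash
python3 -c "
from h import *
rel(RR)"
```

```text
t 12.45 pos [ 0.589  -0.0999  0.1692] z [-0.4962 -0.0677 -0.8655] y [-0.1425  0.9898  0.0042] F [-0.5138  0.6815 -1.4782] op 24.53583508295312 ff 60.099669098854065
standoff mm -9.96993534409462 lateral mm [-0.098  -0.6901  0.1102] F along u -1.4881943800862707
```

move_arm(plan=[-2.5,-0.3,-4.3,0,0,0,10,-2.5,-0.3,-4.3,0,0,0,10,-2.5,-0.3,-4.3,0,0,0,10,-2.5,-0.3,-4.3,0,0,0,10,-2.5,-0.3,-4.3,0,0,0,10,-1.5,-0.2,-2.6,0,0,0,10,0,0,0,0,0,0,10,0,0,0,0,0,0,10])

```text
time: 13.25
eef_pos: [0.5751, -0.1016, 0.1453]
tcp_rot: [-0.07, 0.963, -0.017, -0.259]
contact_force: [-0.5, 0.2, -1.9]
opening: 0.287
finger_force: 60.1
```

```bash
python3 -c "
from h import *
rel(RR)"
```

```text
t 13.25 pos [ 0.5751 -0.1016  0.1453] z [-0.4961 -0.068  -0.8656] y [-0.1426  0.9898  0.004 ] F [-0.4511  0.1655 -1.9382] op 24.544418330644852 ff 60.09790062904358
standoff mm -37.73401930675193 lateral mm [-0.2143 -0.5532  0.1663] F along u -1.8902708394043986
```

move_arm(plan=[-2.5,-0.3,-4.3,0,0,0,10,-2.5,-0.3,-4.3,0,0,0,10,-2.5,-0.3,-4.3,0,0,0,10,-1.2,-0.2,-2.2,0,0,0,10,0,0,0,0,0,0,10,0,0,0,0,0,0,10])

```text
time: 13.85
eef_pos: [0.5663, -0.1029, 0.1302]
tcp_rot: [-0.07, 0.963, -0.017, -0.259]
contact_force: [-0.8, -0.5, -1.7]
opening: 0.288
finger_force: 60.1
```

```bash
python3 -c "
from h import *
rel(RR)"
```

```text
t 13.85 pos [ 0.5663 -0.1029  0.1302] z [-0.496  -0.0684 -0.8656] y [-0.1428  0.9897  0.0036] F [-0.7669 -0.4824 -1.7482] op 24.58695094368227 ff 60.129207372665405
standoff mm -55.22998975402758 lateral mm [-0.2513 -0.6055  0.1918] F along u -1.9266791040357796
```

move_arm(plan=[10,1.4,17.3,0,0,0,10,10,1.4,17.3,0,0,0,10,10,1.4,17.3,0,0,0,10,10,1.4,17.3,0,0,0,10,0,0,10,0,0,0,10,-15.7,40,8,0.41,-2.96,0,10,-15.7,40,8,0.41,-2.96,0,10,-15.7,40,8,0.41,-2.96,0,10,-15.7,40,0,0.41,-2.96,0,10,-15.7,40,0,0.41,-2.96,0,10,-15.7,40,0,0.41,-2.96,0,10,-15.7,40,0,0.41,-2.96,0,10])

```text
time: 15.05
eef_pos: [0.495, 0.1838, 0.2332]
tcp_rot: [-0.072, 0.994, -0.005, -0.079]
contact_force: [0.8, 1.2, -1.6]
opening: 0.287
finger_force: 60.2
```

move_arm(plan=[-15.7,40,0,0.41,-2.96,0,10,-15.7,40,0,0.41,-2.96,0,10,-15.7,40,0,0.41,-2.96,0,10,-15.7,40,0,0,0,0,10,0,0,0,0,0,0,10,0,0,0,0,0,0,10,0,0,0,0,0,0,10,0,0,0,0,0,0,10])

```text
time: 15.85
eef_pos: [0.4342, 0.3416, 0.2332]
tcp_rot: [-0.071, 0.997, -0.0, -0.002]
contact_force: [-0.6, -0.8, -2.0]
opening: 0.286
finger_force: 60.3
```

```bash
python3 - <<'E'
from h import *
rel((.433,.3417,.065))
c=shot('scene');t=shot('top')
cv2.imwrite('pics/e.png',np.hstack([cv2.resize(x,(400,300),interpolation=2) for x in(c['color'][215:290,350:450,::-1],t['color'][220:295,70:170,::-1])]))
E
```

```text
t 15.85 pos [0.4342 0.3416 0.2332] z [-0.0033 -0.0004 -1.    ] y [-0.1419  0.9899  0.0001] F [-0.6422 -0.8282 -1.9661] op 24.398562510078417 ff 60.28069496154785
standoff mm 87.57334341336932 lateral mm [ 0.668  -0.137  -0.0021] F along u -1.9684821140782733
```

View pics/e.png

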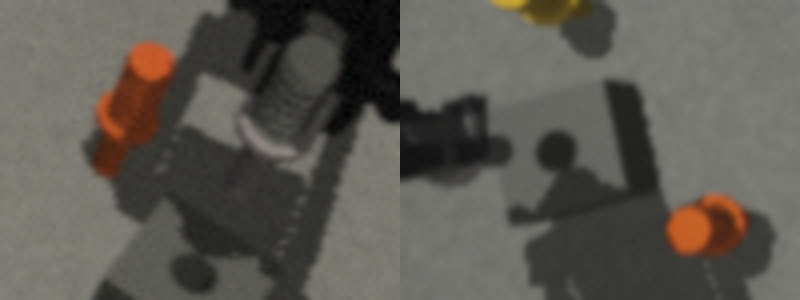

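The scene view shows the gauge held upright above the stand, whose hole is at about scene (398,282) and top (108.4,257.4).

```bash
python3 - <<'E'
from h import *
t=load('topA');c=load('sceneA')
print(tri(t,(108.4,257.4),c,(397.9,282.4)),plane(t,(108.4,257.4),.065),plane(c,(397.9,282.4),.065))
E
```

```text
(array([0.4331, 0.3416, 0.0663]), np.float64(1.2166074489557765)) [0.4335 0.3416 0.065 ] [0.4318 0.3416 0.065 ]
```

move_arm(plan=[-1,0,-30,0,0,0,10,0,0,-30,0,0,0,10,0,0,-20,0,0,0,10,0,0,-6,0,0,0,10,0,0,-6,0,0,0,10,0,0,-6,0,0,0,10,0,0,0,0,0,0,10,0,0,0,0,0,0,10])

```text
time: 16.75
eef_pos: [0.4332, 0.3431, 0.1363]
tcp_rot: [-0.072, 0.997, 0.001, -0.001]
contact_force: [-0.4, -0.7, -0.6]
opening: 0.286
finger_force: 60.3
```

move_arm(plan=[0,0,-12,0,0,0,10,0,0,-12,0,0,0,10,0,0,-10,0,0,0,10,0,0,-6,0,0,0,10,0,0,-4,0,0,0,10,0,0,0,0,0,0,10,0,0,0,0,0,0,10])

```text
time: 17.45
eef_pos: [0.4329, 0.343, 0.0914]
tcp_rot: [-0.072, 0.997, 0.0, -0.001]
contact_force: [-0.5, -0.2, -1.6]
opening: 0.287
finger_force: 60.6
```

move_arm(plan=[0,0,-1.5,0,0,0,10,0,0,0,0,0,0,10,0,0,0,0,0,0,30,0,0,0,0,0,0,60,0,0,0,0,0,0,60,0,0,0,0,0,0,60,0,0,20,0,0,0,60,0,0,40,0,0,0,60,0,0,40,0,0,0,60,0,0,30,0,0,0,60])

```text
time: 18.45
eef_pos: [0.4332, 0.3432, 0.2227]
tcp_rot: [-0.072, 0.997, 0.001, -0.0]
contact_force: [0.4, -0.4, -0.2]
opening: 0.703
finger_force: 0.0
```

```bash
python3 - <<'E'
from h import *
pose()
c=avg('scene',2);t=avg('top',2)
np.save('sceneC.npy',c,allow_pickle=True);np.save('topC.npy',t,allow_pickle=True)
b=np.hstack([cv2.resize(x[:,:,::-1].astype(np.uint8),(400,300),interpolation=2) for x in(c['color'][240:315,350:450],t['color'][220:295,70:170])])
b2=np.hstack([cv2.resize(x[:,:,::-1].astype(np.uint8),(400,300),interpolation=2) for x in(c['color'][145:220,220:320],t['color'][190:265,210:310])])
cv2.imwrite('pics/f.png',np.vstack([b,b2]))
T=[(235.1,214.6),(267.1,210.6),(298.9,206.4),(98.9,257.6)];S=[(281.9,198.1),(261.4,179.1),(242.1,162.1),(406.4,269.1)]
for i,(p,q) in enumerate(zip(T,S)):
    sg=1 if i<3 else -1; k=6 if i<3 else 9
    a,e=bore(t,p,sgn=sg,r1=k);d,f=bore(c,q,sgn=sg,r1=k); print(a,d,tri(t,a,c,d))
E
```

```text
t 18.45 pos [0.4332 0.3432 0.2227] z [-0.0004  0.0016 -1.    ] y [-0.1439  0.9896  0.0017] F [ 0.4481 -0.3528 -0.1843] op 59.99571038717058 ff 0.0
[234.8756 214.6789] [281.4876 197.5309] (array([0.5329, 0.0442, 0.1061]), np.float64(1.3524446813259254))
[267.077  211.0315] [261.3211 178.6432] (array([ 0.5418, -0.0301,  0.1067]), np.float64(2.0432554698750933))
[299.2634 206.9795] [241.6368 161.2932] (array([ 0.5523, -0.1053,  0.1062]), np.float64(1.7777652292558672))
[100.0289 257.7027] [406.3289 269.2036] (array([0.4316, 0.3408, 0.1218]), np.float64(3.8775669348224815))
```

View pics/f.png

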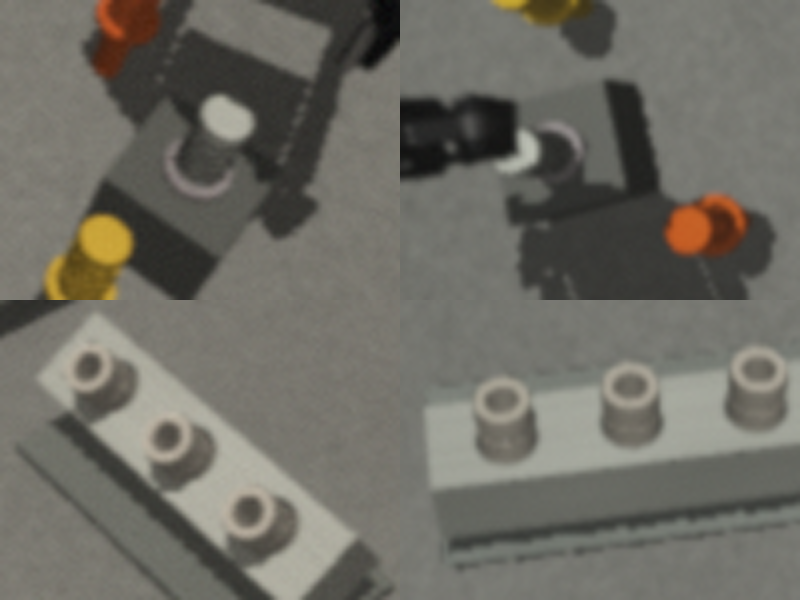

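The gauge is home and the three sleeves are still seated, with the middle mouth at top (267,211) and scene (261,178.6). Next I pick the middle sleeve.

move_arm(plan=[16.5,-40.9,0,-0.45,3.3,0,50,16.5,-40.9,0,-0.45,3.3,0,50,16.5,-40.9,0,-0.45,3.3,0,50,16.5,-40.9,0,-0.45,3.3,0,50,16.5,-40.9,0,-0.45,3.3,0,50,16.5,-40.9,0,-0.45,3.3,0,50,16.5,-40.9,-10,-0.45,3.3,0,50,16.5,-40.9,-15,-0.45,3.3,0,50,16.5,-40.9,-20,-0.45,3.3,0,50,0,0,0,0,0,0,50,0,0,0,0,0,0,50,0,0,0,0,0,0,50])

```text
time: 19.85
eef_pos: [0.5805, -0.0243, 0.1745]
tcp_rot: [-0.07, 0.963, -0.016, -0.26]
contact_force: [-0.2, 0.2, 0.3]
opening: 0.585
finger_force: 0.0
```

```bash
python3 -c "
from h import *
rel((.5425,-.0302,.108),0)"
```

```text
t 19.85 pos [ 0.5805 -0.0243  0.1745] z [-0.4984 -0.067  -0.8644] y [-0.143   0.9897  0.0058] F [-0.1733  0.1585  0.2512] op 49.981391148531976 ff 0.0
standoff mm 76.83656499090354 lateral mm [-0.2471  0.7227  0.0865] F along u 0.1413504989014216
```

move_arm(plan=[-6,-1.3,-10.4,0,0,0,50,-6,-0.8,-10.4,0,0,0,50,-6,-0.8,-10.4,0,0,0,50,-6,-0.8,-10.4,0,0,0,50,-6,-0.8,-10.4,0,0,0,50,-6,-0.8,-10.4,0,0,0,50,-6,-0.8,-10.4,0,0,0,50,-6,-0.8,-10.4,0,0,0,50,-4.5,-0.7,-7.8,0,0,0,50,0,0,0,0,0,0,50,0,0,0,0,0,0,50])

```text
time: 20.95
eef_pos: [0.5288, -0.0329, 0.0839]
tcp_rot: [-0.069, 0.963, -0.016, -0.259]
contact_force: [0.2, -0.2, -0.3]
opening: 0.584
finger_force: 0.0
```

```bash
python3 -c "
from h import *
rel((.5425,-.0302,.108),0)"
```

```text
t 20.95 pos [ 0.5288 -0.0329  0.0839] z [-0.4974 -0.0671 -0.8649] y [-0.1422  0.9898  0.005 ] F [ 0.1759 -0.195  -0.3489] op 49.84355851318986 ff 0.0
standoff mm -27.80345122815217 lateral mm [ 0.1273 -0.8459 -0.0075] F along u -0.2274055144891488
```

Close with moderate grip, then lift along the well axis.

move_arm(plan=[0,0.7,0,0,0,0,50,0,0,0,0,0,0,20,0,0,0,0,0,0,20,0,0,0,0,0,0,20,0,0,0,0,0,0,20], newtons=40)

```text
time: 21.45
eef_pos: [0.5294, -0.0321, 0.0847]
tcp_rot: [-0.07, 0.963, -0.016, -0.259]
contact_force: [0.5, 1.1, 2.5]
opening: 0.375
finger_force: 40.0
```

```bash
python3 -c "
from h import *
rel((.5425,-.0302,.108),0)"
```

```text
t 21.45 pos [ 0.5294 -0.0321  0.0847] z [-0.4961 -0.0672 -0.8657] y [-0.1424  0.9898  0.0047] F [0.5379 1.1043 2.5354] op 31.986512547372225 ff 39.97136352583766
standoff mm -26.814405684323805 lateral mm [ 0.1749 -0.0702 -0.0948] F along u 2.535859599725325
```

move_arm(plan=[6,0.8,10.4,0,0,0,20,6,0.8,10.4,0,0,0,20,6,0.8,10.4,0,0,0,20,6,0.8,10.4,0,0,0,20,6,0.8,10.4,0,0,0,20,6,0.8,10.4,0,0,0,20,0,0,20,0,0,0,20,0,0,30,0,0,0,20,0,0,0,0,0,0,20])

```text
time: 22.35
eef_pos: [0.5673, -0.0277, 0.2014]
tcp_rot: [-0.069, 0.964, -0.017, -0.255]
contact_force: [1.1, 0.1, 1.0]
opening: 0.372
finger_force: 39.7
```

move_arm(plan=[-7.9,-38.3,0,0.58,-4.2,0,20,-7.9,-38.3,0,0.58,-4.2,0,20,-7.9,-38.3,0,0.58,-4.2,0,20,-7.9,-38.3,0,0.58,-4.2,0,20,-7.9,-38.3,0,0.58,-4.2,0,20,-7.9,-38.3,0,0.58,-4.2,0,20,-7.9,-38.3,0,0.58,-4.2,0,20,0,0,0,0,0,0,20,0,0,0,0,0,0,20,0,0,0,0,0,0,20])

```text
time: 23.35
eef_pos: [0.5095, -0.2945, 0.1957]
tcp_rot: [-0.073, 0.997, 0.001, -0.005]
contact_force: [-0.4, 0.5, -0.3]
opening: 0.375
finger_force: 39.8
```

```bash
python3 - <<'E'
from h import *
s,r=pose()
c=shot('scene');t=shot('top')
bot=s['eef_pos']+.0482*r[:,2]; print('sleeve bottom',bot,proj(c,bot),proj(t,bot))
cv2.imwrite('pics/g.png',np.hstack([cv2.resize(x,(400,300),interpolation=2) for x in(c['color'][80:180,170:303,::-1],t['color'][185:285,310:443,::-1])]))
for nm in('topA','sceneA'):
    q=load(nm); g=q['color'].mean(2).astype(np.uint8)
    x0,y0,x1,y1=(335,190,425,290) if nm=='topA' else (175,95,275,165)
    m=np.zeros_like(g); m[y0:y1,x0:x1]=(g[y0:y1,x0:x1]<60)*255
    k=max(cv2.findContours(cv2.morphologyEx(m,cv2.MORPH_CLOSE,np.ones((5,5))),0,2)[0],key=cv2.contourArea)
    b=cv2.boxPoints(cv2.minAreaRect(k)); print(nm,b.tolist(),cv2.contourArea(k),plane(q,b.mean(0),.017))
E
```

```text
t 23.35 pos [ 0.5095 -0.2945  0.1957] z [-0.0092  0.0016 -1.    ] y [-0.1447  0.9895  0.0029] F [-0.3677  0.5491 -0.2575] op 31.989256286293827 ff 39.832644145935774
sleeve bottom [ 0.509  -0.2944  0.1475] [218.7384 101.4982] [387.5585 225.119 ]
topA [[348.3168640136719, 207.16831970214844], [401.9802551269531, 201.80198669433594], [409.0000305175781, 272.0], [355.3366394042969, 277.3663330078125]] 735.5 [ 0.4839 -0.3214  0.017 ]
sceneA [[187.20001220703125, 126.4000244140625], [245.20001220703125, 97.4000244140625], [262.4000244140625, 131.80001831054688], [204.4000244140625, 160.80001831054688]] 2077.0 [ 0.4842 -0.3173  0.017 ]
```

View pics/g.png

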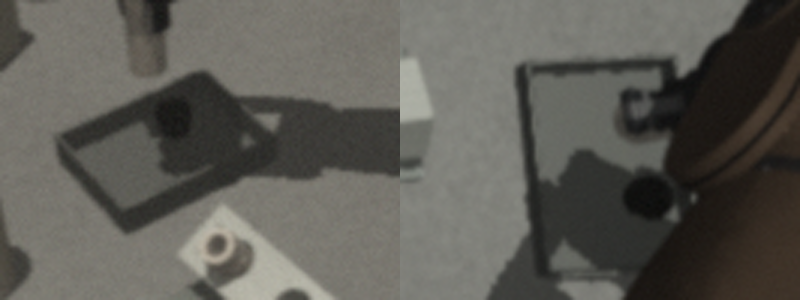

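The scene view shows the sleeve held upright at about (218,103) above the tray, whose centre is at about (0.484,-0.315). The stopper is 78 mm away. I'll lower it now.

move_arm(plan=[0,0,-30,0,-0.5,0,20,0,0,-30,0,0,0,20,0,0,-30,0,0,0,20,0,0,-25,0,0,0,20,0,0,-12,0,0,0,20,0,0,-8,0,0,0,20,0,0,-3,0,0,0,20,0,0,0,0,0,0,20,0,0,0,0,0,0,20])

```text
time: 24.35
eef_pos: [0.5102, -0.296, 0.0597]
tcp_rot: [-0.072, 0.997, -0.001, 0.001]
contact_force: [-0.0, -1.3, -0.8]
opening: 0.372
finger_force: 39.8
```

```bash
python3 -c "
from h import *
pose()"
```

```text
t 24.35 pos [ 0.5102 -0.296   0.0597] z [ 0.0026 -0.0011 -1.    ] y [-0.1442  0.9895 -0.0015] F [-0.0325 -1.2779 -0.7903] op 31.807925886514983 ff 39.84638940542936
```

move_arm(plan=[0,0,-2.5,0,0,0,20,0,0,-2.5,0,0,0,20,0,0,-2,0,0,0,20,0,0,-1,0,0,0,20,0,0,0,0,0,0,20,0,0,0,0,0,0,20])

```text
time: 24.95
eef_pos: [0.5099, -0.2957, 0.0527]
tcp_rot: [-0.072, 0.997, 0.0, 0.0]
contact_force: [-3.0, 2.3, 9.7]
opening: 0.374
finger_force: 41.1
```

move_arm(plan=[0,0,1.5,0,0,0,20,0,0,0,0,0,0,20,0,0,0,0,0,0,36,0,0,0,0,0,0,50,0,0,0,0,0,0,50,0,0,0,0,0,0,50,0,0,15,0,0,0,50,0,0,35,0,0,0,50,0,0,40,0,0,0,50,0,0,40,0,0,0,50,0,0,40,0,0,0,50])

```text
time: 26.05
eef_pos: [0.5093, -0.2953, 0.2247]
tcp_rot: [-0.072, 0.997, -0.0, 0.001]
contact_force: [1.3, -1.1, 0.2]
opening: 0.589
finger_force: 0.0
```

move_arm(plan=[-15,45,0,0,0,0,50,-15,45,0,0,0,0,50,-15,45,0,0,0,0,50,-15,45,0,0,0,0,50,-15,45,0,0,0,0,50,-10,45,0,0,0,0,50,0,0,0,0,0,0,50,0,0,0,0,0,0,50])

```text
time: 26.85
eef_pos: [0.4245, -0.0247, 0.223]
tcp_rot: [-0.074, 0.997, -0.0, 0.001]
contact_force: [-0.2, 0.5, -0.4]
opening: 0.585
finger_force: 0.0
```

```bash
python3 - <<'E'
from h import *
pose()
c=shot('scene');t=shot('top')
r=lambda x:cv2.resize(x[:,:,::-1],(400,300),interpolation=2)
cv2.imwrite('pics/h.png',np.vstack([np.hstack([r(c['color'][80:230,170:370]),r(t['color'][180:285,310:450])]),np.hstack([r(c['color'][240:315,350:450]),r(t['color'][190:295,70:210])])]))
E
```

```text
t 26.85 pos [ 0.4245 -0.0247  0.223 ] z [ 0.003  -0.0007 -1.    ] y [-0.1467  0.9892 -0.0011] F [-0.1652  0.5124 -0.4075] op 49.972737762587016 ff 0.0
```

View pics/h.png

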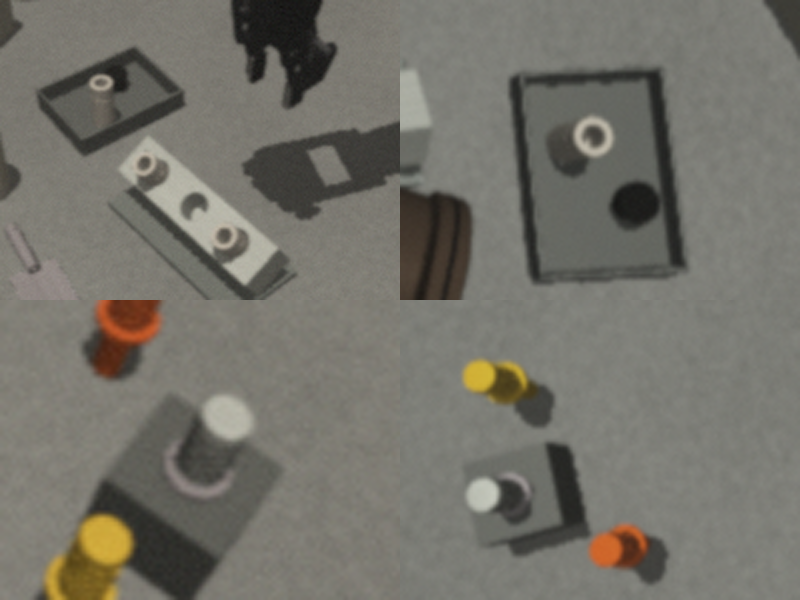

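The sleeve stands upright in the tray (scene crop (102,100)) clear of the stopper. The gauge is home in the stand (crop (228,418)), and the left and right sleeves are still seated.

```bash
python3 - <<'E'
from h import *
c=shot('scene');t=shot('top')
a,_=bore(t,(98.9,257.6),sgn=-1,r1=9);b,_=bore(c,(406.4,269.1),sgn=-1,r1=9);print(tri(t,a,c,b))
print(order.sign_off())
E
```

```text
(array([0.4323, 0.342 , 0.1252]), np.float64(1.8718559716353518))
the job is handed in; nothing more can be done
None
```

I handed the job in: the left and right sleeves took the whole pin and stay seated, the narrowed middle sleeve stands upright in the reject tray, and the gauge is back home in its stand. The sign-off did not return a verdict.

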